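Balance the wet laundry paddle on the drip ridge

ROBOT

A 6-joint arm with a two-finger parallel gripper is mounted at the origin on the work surface. World frame = base frame: x ahead of the robot, y to its left, z up, the work surface at z = 0. Lengths are in m, angles in rad, forces in N, time in s.
With the tool pointing down it reaches from about 0.375 to 0.975 m from the base axis. Payload 3.8 kg.
Tool frame: the origin (TCP) lies at the centre of the arm's flange, where the gripper is bolted on; the fingertips stand 173 mm ahead of it and the grasp point (between the pads) lies 155 mm ahead of it; z points along the fingers, y is the line along which they close (so a half turn about z gives the same grasp; the last joint's range is limited). The gripper opens to 85 mm and grips with 20 to 120 N. Pads are 22 mm wide; open, the fingers measure 114 mm over their backs; the gripper's body (76 mm by 85 mm) begins 54 mm behind the grasp point. The pads swing forward as they close: fully open they stand 13 mm farther back than shut.
Start: joints at [-1.315, 0.264, 1.604, -0, 1.274, -0.037], TCP at [0.195, -0.646, 0.405] pointing down, gripper open.
Joint ranges: [-2.63, 2.63], [-0.94, 2.18], [0.31, 2.57], [-1.31, 4.45], [0, 2.66], [-2.55, 2.55]. Speed limits (rad/s): [2.57, 2.57, 3.14, 3.14, 3.14, 3.14].

INTERFACE

Orientations are given as a rotation vector (axis times angle).
In Python, from bench import bot gives the robot as it stands.
- The arm moves only by the tool arm_command, never from a script. Its argument "steps" is a list of rows, each a list of 3 entries, a list of its own where there are three numbers: the turn, a rotation vector about the tool's x, y, z in rad, then the shift along the tool's x, y, z in mm, then the finger opening in mm, from 0 to 85.4. In form: [[[wx, wy, wz], [x, y, z], claw], ...]. A call has 1 to 10 rows; each row is the pose to reach, as a shift and turn from the pose commanded when the call began, along the tool's axes at that moment; what a row does not reach only later rows make up. A row lasts 1/12 s, in which the tool goes at most 41.7 mm and 7.16 degrees, less where a joint would pass 70% of its speed; a pose out of reach is approached as far as the arm can. A call with a gripper value outside its range is refused whole. The fingers move at their own pace and stop on an object; "force" is the grip in N (left out, the last holds). Time passes only in rows, so rows that repeat a pose let the fingers close. It gives the time, the measured TCP pose, the force, the opening and the grip force at its end, in the units of the state.
- bot.state(): the state, without advancing time (a new reading comes with each control period).
- bot.capture(name): name is "scene" or "side" or "wrist"; returns the picture (400x640x3 uint8, red, green, blue); there is no depth.
- bot.calibration(name): a dict with "mtx" (3x3 intrinsics, pixels), "extrinsics" (4x4, takes a point from camera to world coordinates). Camera axes: x right, y up, looking along -z (the intrinsics and any distortion apply to the point x, -y, -z); pixel columns grow to the right and rows downward; lengths in m; the calibration is good to about 2 mm. The wrist camera is an equidistant fisheye: a pixel r from the principal point sees the ray r / f radians off the axis. A picture is of the moment at which its call begins: read the wrist's pose just before it. calibration takes no time and is no camera call; for the wrist camera it gives the pose at the moment of the call.
- bot.hand_in(): hands the job in; it is judged then, once.
The state is a dict: "time_s": time; "joint_positions": joint angles; "qd": joint speeds; "tau": joint torques, N m; "eef_pos": TCP position; "tool_rot": TCP orientation; "wrist_force": force on the tool from outside, world axes, zero at the start; "moment": the same for the moment, N m; "finger_gap": finger opening in m; "grasp_force": force on a finger pad.
Only numpy, scipy, OpenCV 4.12 (cv2) and the standard library are available. Lean on these libraries where they do the work, as an engineer would, in place of code of your own. Each camera call takes 0.05 s, during which the arm holds its last target. There are 200 camera calls.

TASK

Put the wooden laundry paddle up to dry on the blue ridge of the white drip tray: lay it flat-side down straight across the ridge, lowering it gently until you feel it touch before you let go, and shift it along until it balances there by itself, level, with both ends up off the counter. Its blade has soaked up an unknown weight of water, so the balance point has to be found by feel; never press it hard on the ridge, and leave the cup, soap, brush and mug where they are.

Things in the scene. Friction and masses are not known exactly. Their poses are not given: they have to be found in the camera images.
- paddle: wooden laundry paddle, loose, 480 mm long, flat on the counter at the start. Origin: mid-length, on the underside; +x along it to the blade, z up. Shaft: pale bar 22 mm wide, 26 mm tall, flat underside, x -240 to +100 mm. Darker blade beyond. The blade's weight is unknown: whole paddle 0.25 to 0.55 kg, balance point on the shaft anywhere from x -25 to +78 mm, new every time
- blade_root (a point): point on the paddle: middle of the shaft's underside where the blade begins, 100 mm ahead of the paddle's origin. The blade is darker wood, 85 mm wide, 14 mm thick, and spans x +100 to +240 mm, z 6 to 20 mm in the paddle's frame; a red band is round the shaft 35 mm from the other end
- stand: white drip tray fixed to the counter, 300 mm (its x) by 150 mm (its y), floor 6 mm and low rims 12 mm above the counter, with a blue upright ridge across its middle along its y. Origin: centre of its underside, on the counter. The paddle stays level only if its balance point lies over the ridge's flat top, else it tips until one end is down
- ridge_top (a point): centre of the ridge's flat top, 50 mm above the counter; the ridge stands on a rubber foot and can lean up to 3 degrees towards a heavier side (1 N m/rad, damped), which stills rocking; its top is 10 mm wide (tray x -5 to +5 mm) and 120 mm long (along the tray's y); this point does not lean; axes as the tray's
- cup: blue measuring cup, loose bystander, 56 mm across, 50 mm tall, origin under its centre
- soap: white soap bar, loose bystander, 80 x 50 x 26 mm, origin under its centre
- brush: scrubbing brush lying on the counter, loose bystander, handle along its x, origin under its middle
- mug: white mug, loose bystander, 80 mm across, 90 mm tall, origin under its centre

How it is judged:
On the way, in this order (a step that is already met when the one before it is completed fails the run):
1. the paddle is lifted clear of the counter (height (world z) of each of paddle, blade_root above 0.04 m), for 0.1 s.
2. the paddle touches the ridge while it is still held in the fingers (lowered, not dropped) (contact force between paddle and stand above 0.3 N and contact force between the fingers and paddle above 1 N and horizontal distance between paddle and ridge_top below 0.14 m), for 0.1 s.
At the end, for the whole second after the job is handed in: The released paddle lies still and level (within 4 degrees, underside down) on the ridge top, 50 mm above the counter, straight across it (within 15 degrees of square), shaft on the ridge's length, both ends off the counter, its weight carried by the ridge (contact force between paddle and stand above 1.5 N and angle between paddle's own z axis and vertical below 0.07 rad and height (world z) of paddle between 0.044 and 0.06 m and angle between the x axis of paddle and the x axis of stand, either way round below 0.26 rad and y of paddle in the frame of ridge_top between -0.06 and 0.06 m and linear speed of paddle below 0.01 m/s and angular speed of paddle below 0.05 rad/s); the robot touches nothing.
It fails at once if the paddle is pressed or knocked on the ridge or tray with more than 25 N (contact force between paddle and stand above 25 N).
It fails at once if a bystander (cup, soap, brush or mug) is moved by more than 25 mm (distance of any of cup, soap, brush, mug from where it was at the start of the episode above 0.025 m).
It also fails if it takes over 61 s, if anything falls off the work surface, if the arm or the gripper's body presses on something with over 40 N, if the wrist force passes 120 N, or if a joint passes its speed limit or range.

## Working session

There is one attempt and no reset: what is moved stays moved. The work goes in short steps, Python scripts to look and compute and a tool call to move; the robot and the scene stay as the last step left them, time stands still between calls to the robot, and variables do not carry over. Pictures are saved under pics/ and viewed, at most 10 in all, crops included, and the job is handed in when it is done.

Besides the shell and the picture viewer there is one more tool, called after ">>>" as a command line: name --argument value ..., lists and objects as JSON in quotes. arm_command: Moves the arm, as the interface text tells. Its arguments: {"type":"object","properties":{"steps":{"type":"array","items":{"type":"array"}},"force":{"type":"number"}},"required":["steps"]}

```bash
mkdir -p pics; ls; python3 - <<'E'
from bench import bot
import cv2
for n in ("scene","side"):
    cv2.imwrite(f"pics/{n}0.png",bot.capture(n)[:,:,::-1])
    c=bot.calibration(n);print(n,c)
print(bot.state())
E
```

```text
pics
scene {'mtx': array([[500.00178125,   0.        , 319.08365854],
       [  0.        , 500.00178125, 193.84750621],
       [  0.        ,   0.        ,   1.        ]]), 'extrinsics': array([[ 0.42306309, -0.64078797,  0.64063125,  1.57856927],
       [ 0.90609229,  0.30214526, -0.29615032, -0.48041927],
       [-0.00379413,  0.7057613 ,  0.70843954,  1.20991383],
       [ 0.        ,  0.        ,  0.        ,  1.        ]])}
side {'mtx': array([[419.30035321,   0.        , 317.96009774],
       [  0.        , 419.30035321, 204.14200298],
       [  0.        ,   0.        ,   1.        ]]), 'extrinsics': array([[-0.87737288,  0.26957349, -0.39692186,  0.12176982],
       [-0.47978296, -0.48426615,  0.73163831,  0.81707752],
       [ 0.00501447,  0.83235595,  0.55421875,  0.71175022],
       [ 0.        ,  0.        ,  0.        ,  1.        ]])}
{'time_s': 0.1, 'joint_positions': array([-1.31490511e+00,  2.64740976e-01,  1.60520742e+00, -7.80600076e-06,
        1.27370179e+00, -3.69080440e-02]), 'qd': array([ 0.00179898,  0.00011824, -0.00296471, -0.00147262, -0.000973  ,
       -0.00062828]), 'tau': array([-3.38440896e-04, -5.16707897e+01, -3.68589807e+01, -6.34799221e-05,
        6.24001041e-03,  1.19881278e-05]), 'eef_pos': array([ 0.19474621, -0.64599457,  0.4034598 ]), 'tool_rot': array([-3.10596302e+00, -4.57992164e-01,  3.64580700e-04]), 'wrist_force': array([-0.11222909,  0.01359456,  0.90288569]), 'moment': array([ 0.02128947, -0.02073277,  0.02809512]), 'grasp_force': 0.0, 'finger_gap': 0.08546928604208508}
```

View pics/scene0.png

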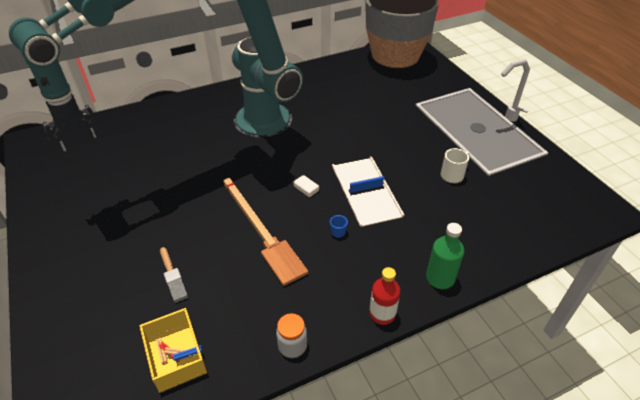

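View pics/side0.png

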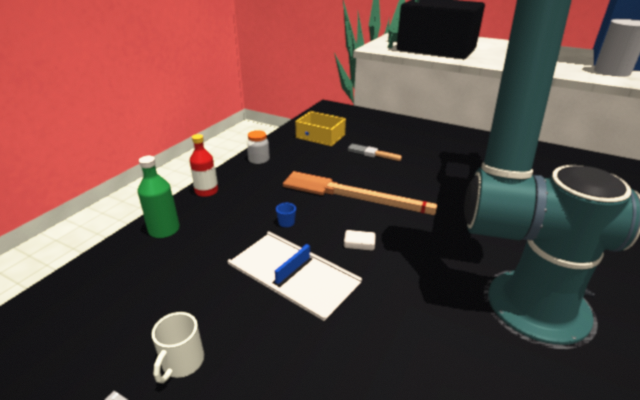

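Scene view: paddle from (229,182) to its blade end near (285,270). The tray is around (368,190), with the cup at (339,227) and soap at (306,186) between them. I'll enlarge this area.

```bash
cat > h.py <<'E'
from bench import bot
import numpy as np, cv2
from scipy.spatial.transform import Rotation as R
def ray(n,p,z):
    c=bot.calibration(n);K=c["mtx"];T=c["extrinsics"]
    d=np.linalg.inv(K)@[p[0],p[1],1]; d=T[:3,:3]@[d[0],-d[1],-d[2]]
    o=T[:3,3]; return o+d*(z-o[2])/d[2]
E
python3 - <<'E'
import cv2
i=cv2.imread("pics/scene0.png")[150:300,210:410]
cv2.imwrite("pics/c1.png",cv2.resize(i,None,fx=4,fy=4,interpolation=cv2.INTER_CUBIC))
E
```

```text
(no output)
```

View pics/c1.png

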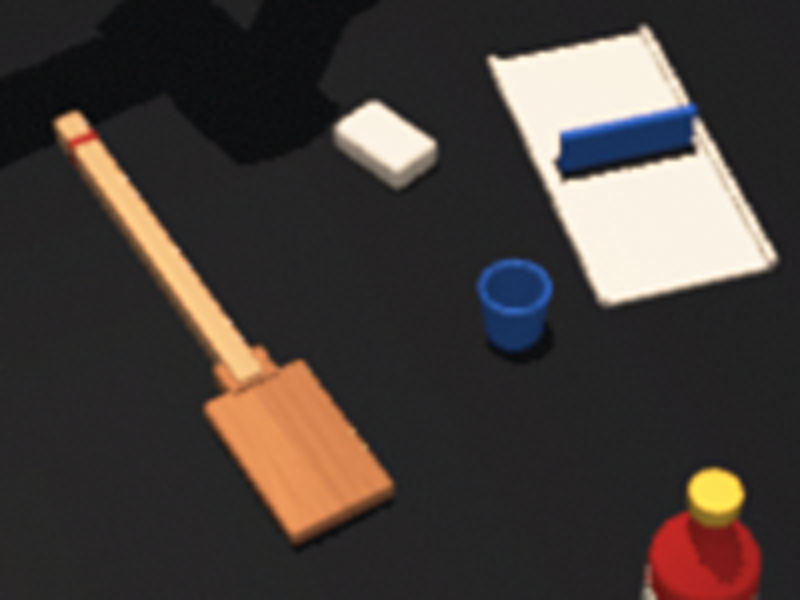

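Crop (4x, offset 210,150): handle end (68,117), blade end centre (344,512), ridge top from (561,134) to (694,109), tray corners (490,58), (645,28), (776,263), (603,303). Cup rim is at (515,287) and soap top at (386,138).

```bash
python3 - <<'E'
from h import *
f=lambda u,v,z:ray("scene",(210+(u+.5)/4-.5,150+(v+.5)/4-.5),z)
P=dict(hend=(68,117,.026),bend=(344,512,.02),shaftblade=(246,380,.026),r1=(561,134,.05),r2=(694,109,.05),t1=(490,58,.012),t2=(645,28,.012),t3=(776,263,.012),t4=(603,303,.012),cup=(515,285,.05),soap=(386,138,.026))
Q={k:f(*v) for k,v in P.items()}
for k,v in Q.items(): print(k,v.round(4))
d=Q['bend']-Q['hend'];print(np.linalg.norm(d[:2]),np.degrees(np.arctan2(d[1],d[0])),(Q['bend']+Q['hend'])[:2]/2)
t=(Q['t1']+Q['t2']+Q['t3']+Q['t4'])/4;print("tray",t)
d=Q['t3']+Q['t4']-Q['t1']-Q['t2'];print(np.degrees(np.arctan2(d[1],d[0])),(Q['r1']+Q['r2'])/2, np.degrees(np.arctan2(*(Q['r2']-Q['r1'])[1::-1])))
s=bot.state();print(R.from_rotvec(s['tool_rot']).as_matrix().round(3))
E
```

```text
hend [ 0.3059 -0.2431  0.026 ]
bend [ 0.7823 -0.1881  0.02  ]
shaftblade [ 0.6431 -0.2093  0.026 ]
r1 [0.5277 0.119  0.05  ]
r2 [0.5487 0.235  0.05  ]
t1 [0.3787 0.1265 0.012 ]
t2 [0.4022 0.2725 0.012 ]
t3 [0.7013 0.2264 0.012 ]
t4 [0.6796 0.0793 0.012 ]
cup [0.6626 0.0085 0.05  ]
soap [ 0.4467 -0.0057  0.026 ]
0.47947678670986754 6.578270521032934 [ 0.54410518 -0.21561041]
tray [0.54043741 0.17618595 0.012     ]
-8.841236682533449 [0.53819582 0.17700373 0.05      ] 79.76599220458465
[[ 0.957  0.289 -0.001]
 [ 0.289 -0.957  0.002]
 [ 0.    -0.002 -1.   ]]
```

>>> arm_command --steps '[[[0, 0, 0.178], [335, -216, 60], 85], [[0, 0, 0.178], [335, -216, 60], 85], [[0, 0, 0.178], [335, -216, 60], 85], [[0, 0, 0.178], [335, -216, 60], 85], [[0, 0, 0.178], [335, -216, 60], 85], [[0, 0, 0.178], [335, -216, 60], 85], [[0, 0, 0.178], [335, -216, 60], 85], [[0, 0, 0.178], [335, -216, 60], 85], [[0, 0, 0.178], [335, -216, 60], 85], [[0, 0, 0.178], [335, -216, 60], 85]]' --force 60

```text
time_s: 0.93
eef_pos: [0.4545, -0.3397, 0.3436]
tool_rot: [-3.134, -0.182, 0.001]
wrist_force: [-0.2, -0.2, 0.5]
finger_gap: 0.0852
grasp_force: 0.0
```

>>> arm_command --steps '[[[0, 0, 0], [123, -113, 60], 85], [[0, 0, 0], [123, -113, 60], 85], [[0, 0, 0], [123, -113, 60], 85], [[0, 0, 0], [123, -113, 60], 85], [[0, 0, 0], [123, -113, 60], 85], [[0, 0, 0], [123, -113, 60], 85], [[0, 0, 0], [123, -113, 60], 85]]'

```text
time_s: 1.52
eef_pos: [0.5624, -0.216, 0.2839]
tool_rot: [-3.136, -0.183, 0.003]
wrist_force: [0.1, -0.5, 0.2]
finger_gap: 0.0851
grasp_force: 0.0
```

```bash
python3 - <<'E'
from h import *
s=bot.state();c=bot.calibration("wrist");print(s['eef_pos'],s['tool_rot'],c)
i=bot.capture("wrist");cv2.imwrite("pics/w1.png",i[:,:,::-1])
E
```

```text
[ 0.56235029 -0.21597132  0.28393939] [-3.13599080e+00 -1.83336090e-01  2.99753574e-03] {'mtx': array([[309.70691629,   0.        , 312.6401785 ],
       [  0.        , 309.70691629, 197.74587783],
       [  0.        ,   0.        ,   1.        ]]), 'extrinsics': array([[ 1.16993546e-01,  9.46053013e-01,  3.02152621e-01,
         6.38555089e-01],
       [-9.93132661e-01,  1.11396392e-01,  3.57541816e-02,
        -2.06618225e-01],
       [ 1.66639527e-04, -3.04260645e-01,  9.52588805e-01,
         2.53778186e-01],
       [ 0.00000000e+00,  0.00000000e+00,  0.00000000e+00,
         1.00000000e+00]])}
```

View pics/w1.png

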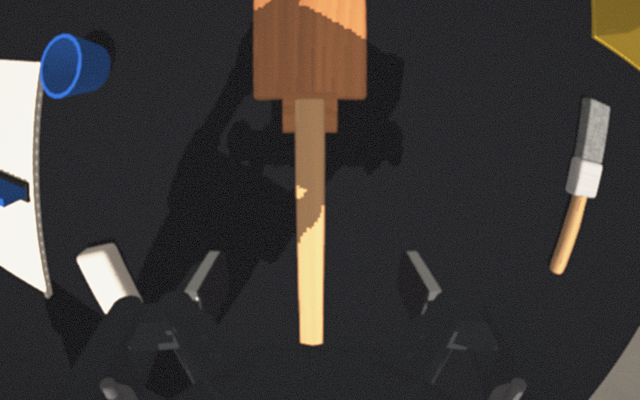

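Wrist view: shaft runs from (310,99) at the blade down to (312,335). The blade edges are at x=253 and x=367 at row 98, and the fingers straddle the shaft symmetrically.

```bash
cat >> h.py <<'E'
def wray(p,z,c):
    K=c["mtx"];T=c["extrinsics"]
    d=cv2.fisheye.undistortPoints(np.array([[p]],float),K,np.zeros(4))[0,0]
    d=T[:3,:3]@[d[0],-d[1],-1]; o=T[:3,3]; return o+d*(z-o[2])/d[2]
E
python3 - <<'E'
from h import *
c=bot.calibration("wrist")
a=wray((310,99),.026,c);b=wray((312,330),.026,c);e=(wray((253,98),.02,c)+wray((367,98),.02,c))/2
print(a,b,e);d=a-b;print(np.degrees(np.arctan2(d[1],d[0])))
print(wray((34,100),.012,c),wray((48,297),.012,c))
E
```

```text
[ 0.64059856 -0.20562623  0.026     ] [ 0.43304351 -0.23106381  0.026     ] [ 0.64224375 -0.20533108  0.02      ]
6.987224704120527
[0.63541977 0.08811776 0.012     ] [0.37955351 0.12437435 0.012     ]
```

```bash
cat >> h.py <<'E'
def avg(n=15):
    F=[]
    for _ in range(n):
        s=bot.state();F.append(np.r_[s['wrist_force'],s['moment']]);bot.capture("side")
    F=np.array(F);print(s['eef_pos'],s['time_s'],s['grasp_force'],s['finger_gap']);print(F.mean(0).round(4),F.std(0).round(4));return F.mean(0)
E
python3 -c "
from h import *
np.save('base.npy',avg())"
```

```text
[ 0.56244604 -0.21641889  0.28468985] 2.2667 0.0 0.08501907800371822
[ 0.1036  0.0915 -0.09    0.0065  0.      0.0017] [0.4598 0.4163 0.4447 0.0218 0.0293 0.0285]
```

>>> arm_command --steps '[[[0, 0, 0], [0, 0, 40], 60], [[0, 0, 0], [0, 0, 80], 60], [[0, 0, 0], [0, 0, 107], 60], [[0, 0, 0], [0, 0, 107], 60], [[0, 0, 0], [0, 0, 107], 10], [[0, 0, 0], [0, 0, 107], 10], [[0, 0, 0], [0, 0, 107], 10], [[0, 0, 0], [0, 0, 107], 10], [[0, 0, 0], [0, 0, 107], 10], [[0, 0, 0], [0, 0, 107], 10]]' --force 60

```text
time_s: 3.15
eef_pos: [0.564, -0.2169, 0.1807]
tool_rot: [3.134, 0.18, 0.007]
wrist_force: [-0.3, 1.8, 6.6]
finger_gap: 0.0204
grasp_force: 63.1
```

>>> arm_command --steps '[[[0, 0, 0], [0, 0, -20], 10], [[0, 0, 0], [0, 0, -50], 10], [[0, 0, 0], [0, 0, -85], 10], [[0, 0, 0], [0, 0, -120], 10], [[0, 0, 0], [0, 0, -120], 10], [[0, 0, 0], [0, 0, -120], 10], [[0, 0, 0], [0, 0, -120], 10]]' --force 90

```text
time_s: 3.73
eef_pos: [0.5616, -0.2161, 0.2968]
tool_rot: [-3.136, -0.18, 0.003]
wrist_force: [-0.7, 0.1, -6.0]
finger_gap: 0.0201
grasp_force: 89.3
```

```bash
python3 -c "
from h import *
F=avg(24)-np.load('base.npy');s=bot.state()
T=R.from_rotvec(s['tool_rot']).as_matrix();f=T.T@F[:3];m=T.T@F[3:]
print(f,m,'mass',-F[2]/9.81,'offset along tool x',m[1]/-f[2],T.round(3))
cv2.imwrite('pics/s2.png',bot.capture('scene')[:,:,::-1])"
```

```text
[ 0.56247846 -0.21642009  0.29775057] 4.8833 89.32989835739136 0.019924090353013253
[-2.2600e-02  1.0700e-02 -4.8747e+00 -2.1100e-02  1.1820e-01 -5.0000e-04] [0.4777 0.5644 0.5505 0.0314 0.0316 0.0298]
[-0.13495605  0.065863    4.78475809] [-0.013919   -0.12057248  0.00217844] mass 0.48774370006872825 offset along tool x 0.02519928468227173 [[ 0.993  0.115  0.   ]
 [ 0.115 -0.993  0.   ]
 [ 0.    -0.    -1.   ]]
```

View pics/s2.png

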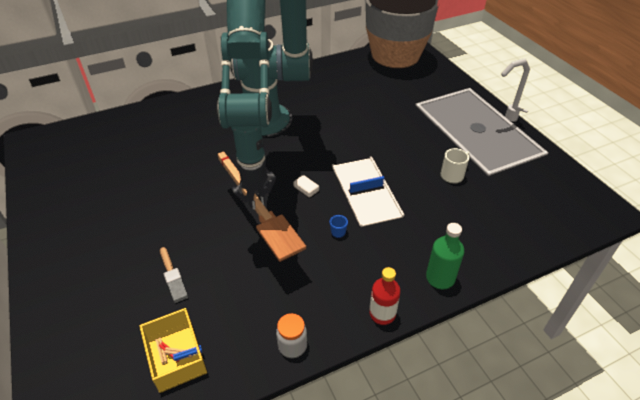

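The paddle hangs level in the grip, blade near (282,238), and the bystanders are untouched. Balance is about 25 mm towards the blade from the grip, with mass around 0.49 kg. I'll carry it across to the ridge now.

>>> arm_command --steps '[[[0, 0, 0.015], [0, -15, 0], 10], [[0, 0, 0.04], [0, -45, 0], 10], [[0, 0, 0.06], [0, -80, 0], 10], [[0, 0, 0.09], [0, -115, 0], 10], [[0, 0, 0.11], [0, -150, 0], 10], [[0, 0, 0.13], [0, -185, 0], 10], [[0, 0, 0.16], [0, -220, 0], 10], [[0, 0, 0.18], [0, -255, 0], 10], [[0, 0, 0.2], [0, -285, 0], 10], [[0, 0, 0.2], [0, -300, 0], 10]]'

```text
time_s: 5.82
eef_pos: [0.5274, 0.0847, 0.2979]
tool_rot: [-3.137, 0.132, -0.0]
wrist_force: [0.6, -0.3, -4.3]
finger_gap: 0.02
grasp_force: 89.4
```

>>> arm_command --steps '[[[0, 0, 0.02], [0, -20, 0], 10], [[0, 0, 0.04], [0, -45, 0], 10], [[0, 0, 0.06], [0, -70, 0], 10], [[0, 0, 0.069], [0, -90, 0], 10], [[0, 0, 0.069], [0, -98, 0], 10], [[0, 0, 0.069], [0, -98, 0], 10], [[0, 0, 0.069], [0, -98, 0], 10]]'

```text
time_s: 6.4
eef_pos: [0.5363, 0.1792, 0.2976]
tool_rot: [3.132, -0.24, -0.0]
wrist_force: [-0.5, 0.0, -5.0]
finger_gap: 0.0197
grasp_force: 89.4
```

```bash
python3 -c "
from h import *
s=bot.state();c=bot.calibration('wrist');print(s['eef_pos'],R.from_rotvec(s['tool_rot']).as_matrix().round(4))
cv2.imwrite('pics/w3.png',bot.capture('wrist')[:,:,::-1])
F=avg(20)-np.load('base.npy');s=bot.state()
T=R.from_rotvec(s['tool_rot']).as_matrix();f=T.T@F[:3];m=T.T@F[3:]
print(f,m,-m[1]/f[2])"
```

```text
[0.5363157  0.17918519 0.29759156] [[ 9.883e-01 -1.522e-01 -3.000e-04]
 [-1.522e-01 -9.883e-01 -8.000e-04]
 [-2.000e-04  8.000e-04 -1.000e+00]]
[0.5364336  0.17929573 0.29768925] 7.4 89.44410681724548 0.019872454794434852
[ 5.4300e-02 -1.1860e-01 -4.7786e+00  1.7900e-02  1.2130e-01 -1.6000e-03] [0.5099 0.5403 0.5271 0.0291 0.031  0.0264]
[-0.01626698  0.21529387  4.68860625] [-0.00736244 -0.12160538  0.00332029] 0.025936360842092773
```

View pics/w3.png

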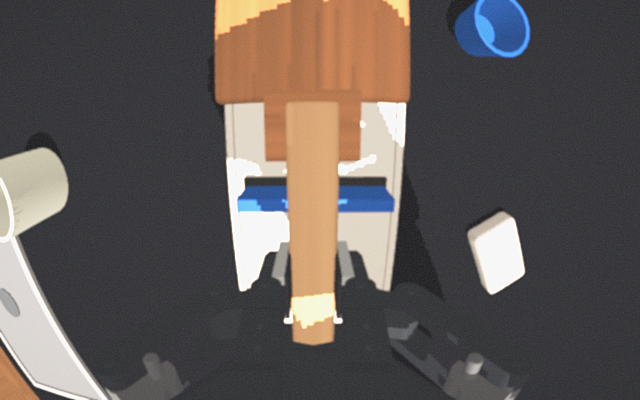

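Wrist view: the ridge top is the blue strip at columns 238–393, rows about 196–211, centre (315.5,203). The shaft crosses it squarely.

```bash
python3 - <<'E'
from h import *
s=bot.state();c=bot.calibration('wrist');T=R.from_rotvec(s['tool_rot']).as_matrix()
a,b=wray((238,204),.05,c),wray((394,202),.05,c);m=(a+b)/2
print(a,b,m,np.linalg.norm(a-b),wray((315,196),.05,c),wray((315,211),.05,c))
for r in (m,np.array([.539,.177,.05])):
  print('rel tool',1000*T.T@(r-s['eef_pos']))
E
```

```text
[0.5478192  0.23478585 0.05      ] [0.53127486 0.11775644 0.05      ] [0.53954703 0.17627114 0.05      ] 0.11819305042231244 [0.54513749 0.17628107 0.05      ] [0.53352405 0.17805092 0.05      ]
rel tool [  3.56872216   2.53543172 247.67639366]
rel tool [  2.91630221   1.89917236 247.67643756]
```

>>> arm_command --steps '[[[0, 0, 0], [-12, 2, 0], 10], [[0, 0, 0], [-22, 2, 10], 10], [[0, 0, 0], [-22, 2, 25], 10], [[0, 0, 0], [-22, 2, 40], 10], [[0, 0, 0], [-22, 2, 50], 10], [[0, 0, 0], [-22, 2, 55], 10], [[0, 0, 0], [-22, 2, 55], 10], [[0, 0, 0], [-22, 2, 55], 10]]'

```text
time_s: 8.12
eef_pos: [0.5144, 0.1807, 0.2428]
tool_rot: [3.132, -0.242, -0.0]
wrist_force: [0.3, -0.3, -3.9]
finger_gap: 0.02
grasp_force: 89.5
```

>>> arm_command --steps '[[[0, 0, 0], [0, 0, 2], 10], [[0, 0, 0], [0, 0, 4], 10], [[0, 0, 0], [0, 0, 6], 10], [[0, 0, 0], [0, 0, 8], 10], [[0, 0, 0], [0, 0, 9], 10], [[0, 0, 0], [0, 0, 9], 10]]'

```text
time_s: 8.62
eef_pos: [0.5143, 0.1806, 0.2334]
tool_rot: [3.132, -0.242, -0.001]
wrist_force: [-0.4, -0.1, -3.9]
finger_gap: 0.0198
grasp_force: 89.5
```

>>> arm_command --steps '[[[0, 0, 0], [0, 0, 1], 10], [[0, 0, 0], [0, 0, 1], 10], [[0, 0, 0], [0, 0, 2], 10], [[0, 0, 0], [0, 0, 2], 10]]'

```text
time_s: 8.95
eef_pos: [0.5143, 0.1806, 0.2315]
tool_rot: [3.132, -0.242, -0.0]
wrist_force: [-0.7, -0.6, -6.1]
finger_gap: 0.0202
grasp_force: 89.5
```

>>> arm_command --steps '[[[0, 0, 0], [0, 0, 0.5], 10], [[0, 0, 0], [0, 0, 0.5], 10], [[0, 0, 0], [0, 0, 1], 10], [[0, 0, 0], [0, 0, 1], 10]]'

```text
time_s: 9.28
eef_pos: [0.5146, 0.1806, 0.231]
tool_rot: [3.132, -0.242, 0.001]
wrist_force: [-0.2, -0.9, -3.9]
finger_gap: 0.0201
grasp_force: 89.7
```

>>> arm_command --steps '[[[0, 0, 0], [0, 0, 0.5], 10], [[0, 0, 0], [0, 0, 0.5], 10], [[0, 0, 0], [0, 0, 0.5], 10]]'

```text
time_s: 9.53
eef_pos: [0.5148, 0.1806, 0.2309]
tool_rot: [-3.132, 0.242, -0.002]
wrist_force: [-0.7, -1.4, 1.2]
finger_gap: 0.02
grasp_force: 90.2
```

```bash
python3 -c "
from h import *
print(avg(10)-np.load('base.npy'))"
```

```text
[0.51475423 0.18065338 0.23078468] 9.9833 90.58707475662231 0.01994967460713594
[-1.236  -1.9399  3.7629 -0.4096  0.1376 -0.0312] [0.358  0.6097 1.5752 0.0742 0.0337 0.0328]
[-1.33961339 -2.03148288  3.85285247 -0.41609226  0.13758858 -0.03292592]
```

>>> arm_command --steps '[[[0, 0, 0], [0, 0, -0.7], 10], [[0, 0, 0], [0, 0, -0.7], 10], [[0, 0, 0], [0, 0, -0.7], 10]]'

```text
time_s: 10.28
eef_pos: [0.5145, 0.1807, 0.2308]
tool_rot: [-3.132, 0.242, -0.0]
wrist_force: [-0.2, -1.4, 1.9]
finger_gap: 0.0201
grasp_force: 90.3
```

>>> arm_command --steps '[[[0, 0, 0], [0, 0, 0], 18], [[0, 0, 0], [0, 0, 0], 18], [[0, 0, 0], [0, 0, 0], 22], [[0, 0, 0], [0, 0, 0], 26], [[0, 0, 0], [0, 0, 0], 30], [[0, 0, 0], [0, 0, 0], 34], [[0, 0, 0], [0, 0, 0], 34], [[0, 0, 0], [0, 0, 0], 34]]' --force 20

```text
time_s: 10.95
eef_pos: [0.5144, 0.1807, 0.2308]
tool_rot: [-3.132, 0.242, 0.0]
wrist_force: [0.9, -0.4, -0.5]
finger_gap: 0.0335
grasp_force: 0.0
```

```bash
python3 -c "
from h import *
a=bot.capture('side')
for _ in range(18): bot.capture('side')
b=bot.capture('side');print(avg(2))
w=lambda i:cv2.resize(i[190:330,230:460,::-1],None,fx=2.4,fy=2.1)
cv2.imwrite('pics/s4.png',np.vstack([w(a),w(b)]))"
```

```text
[0.51441157 0.18064083 0.23086727] 12.0 0.0 0.03409886221426972
[-0.6016 -0.1651  0.4768  0.0229  0.0285  0.0102] [0.0435 0.239  0.0262 0.0122 0.0238 0.0064]
[-0.60164097 -0.16513006  0.47675842  0.02290153  0.02845594  0.0102074 ]
```

View pics/s4.png

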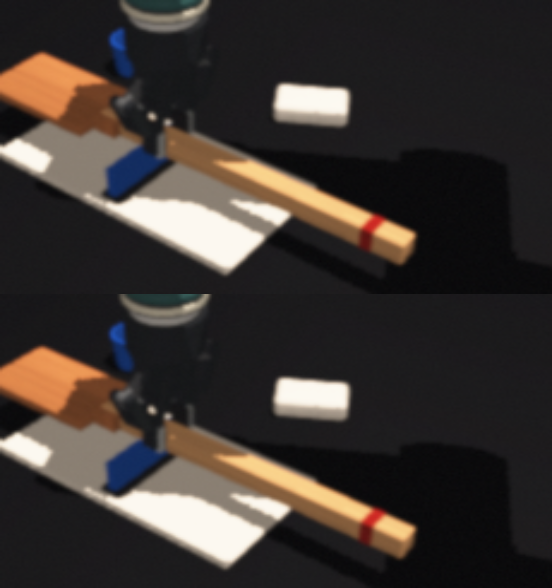

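The two crops, about 1 s apart, match: the released paddle rests still on the ridge. I'll open a little more, retreat straight up, and check that it is level.

>>> arm_command --steps '[[[0, 0, 0], [0, 0, 0], 45], [[0, 0, 0], [0, 0, 0], 45], [[0, 0, 0], [0, 0, -10], 45], [[0, 0, 0], [0, 0, -30], 45], [[0, 0, 0], [0, 0, -60], 45], [[0, 0, 0], [0, 0, -100], 45], [[0, 0, 0], [0, 0, -130], 45], [[0, 0, 0], [0, 0, -130], 45]]'

```text
time_s: 12.72
eef_pos: [0.5169, 0.1815, 0.3699]
tool_rot: [-3.127, 0.242, -0.021]
wrist_force: [0.7, -0.4, 0.2]
finger_gap: 0.0453
grasp_force: 0.0
```

```bash
python3 -c "
from h import *
a=bot.capture('side')
for _ in range(15): bot.capture('side')
b=bot.capture('side');s=bot.capture('scene');print(avg(1),np.abs(a.astype(int)-b)[190:330,180:460].mean())
cv2.imwrite('pics/s5.png',np.hstack([cv2.resize(b[180:320,210:430,::-1],None,fx=1.8,fy=4),cv2.resize(s[130:270,290:420,::-1],None,fx=3,fy=4)]))"
```

```text
[0.51444653 0.18066917 0.3609168 ] 13.6167 0.0 0.044948565651195774
[ 0.0686  0.0918 -0.4849  0.0082  0.014  -0.0068] [0. 0. 0. 0. 0. 0.]
[ 0.06858769  0.09177207 -0.48492089  0.00815267  0.01404697 -0.00680923] 1.2960289115646257
```

View pics/s5.png

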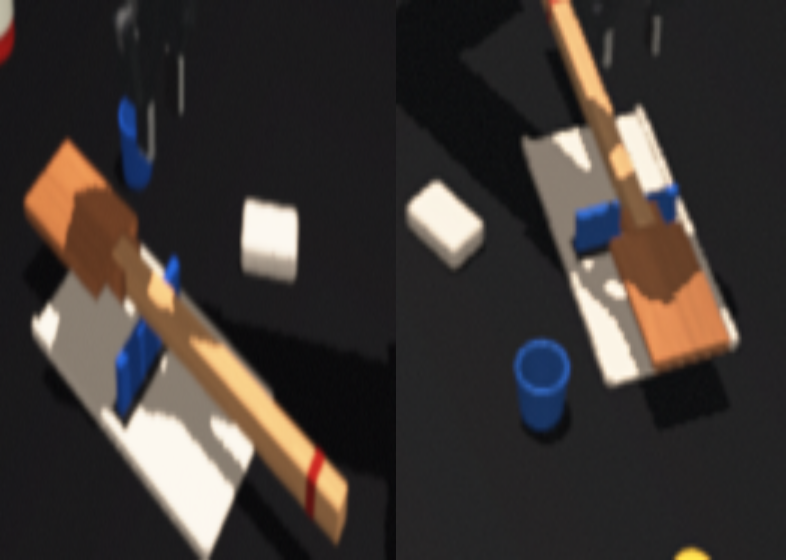

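The side crop shows the handle end's top at about (338,497) and the blade end corners at (68,140) and (25,190). Both ends are clear of the counter. I'll check the heights numerically.

```bash
python3 - <<'E'
from h import *
n=np.array([np.sin(np.radians(8.8)),np.cos(np.radians(8.8)),0]);p0=np.array([.5144,.1806,0])
def vp(cam,p):
    a,b=ray(cam,p,0),ray(cam,p,.2);t=(n@(p0-a))/(n@(b-a));return a+t*(b-a)
for u,v in ((338,497),(46,165)): print(vp("side",(210+u/1.8,180+v/4)))
s=lambda u,v:(290+u/3,130+v/4)
print(vp("scene",s(691-396,352)), "motion")
i=bot.capture("side").astype(int);[bot.capture("side") for _ in range(20)]
j=bot.capture("side");print(np.abs(i-j)[190:330,180:460].mean(),bot.state()['time_s'])
E
```

```text
[0.26156787 0.21974048 0.07671732]
[0.72694689 0.147696   0.07317543]
[0.72852173 0.1474522  0.06374899] motion
0.7759183673469388 14.7667
```

```bash
python3 -c "
from bench import bot
print(bot.hand_in())"
```

```text
the job is handed in; nothing more can be done
None
```

I put the paddle across the ridge and handed the job in: it balanced there by itself, still and level as far as the cameras show, both ends off the counter and the arm clear; the judge's verdict was not shown.

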